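# Press the coffee and show which cup to pour

### The job

The coffee has brewed: with closed fingertips press the plunger of the coffee press all the way down, slowly (about four seconds for the stroke) and no harder than it needs, leaving the pot standing where it is. Then show which cup is to be filled: point the fingers down at the low wide cup with a handle on the tray, a few centimetres above the middle of its mouth, and stay there for at least three seconds without touching it. Finally draw the hand back at least 20 cm from both cup and plunger; grasp and lift nothing, and neither touch nor point at the tall mugs and the bowl.

Things in the scene. Friction and masses are not known exactly. Their poses are not given: they have to be found in the camera images.
- pot: Steel cafetiere (coffee press) standing loose on the worktop, about 0.9 kg: upright cylinder 98 mm across, lid top 190 mm above its base. Origin on its underside at the middle of pot and handle together; z up; the black handle reaches 86 mm towards its -y and the pot's axis stands at its y = +20 mm. Free to tip or slide if pushed sideways.
- pot_plunger (a joint): How far the plunger is still up, m: 0 = fully down, resting on the lid; starts between 0.055 and 0.085. It slides vertically, has no spring and stays where it is left. The seal resists with about 5 N, plus 60 N per m/s of speed (7 N at 30 mm/s); it stops hard at 0, so it needs no more than about 10 N and a stop at the height of the lid.
- plunger_top (a point): Middle of the top of the plunger's black knob, on the pot's axis (the knob is a disc 32 mm across and 16 mm high); 216 mm above the worktop when fully down, up to 301 mm when raised.
- tray: Melamine tea tray 306 x 396 mm with a flower pattern, fixed on the worktop, rim 16 mm high, inner floor 4 mm; origin in the middle of its underside, long side along its y. The two tall mugs, the low cup and the bowl stand on it, one towards each corner, in any order.
- low_cup: The only low cup with a handle: white with pale spots, 59 mm high, 91 mm wide at the mouth, loose on the tray. Origin in the middle of the underside of cup and handle together; z up, handle towards its -y (119 mm over the handle).
- low_cup_mouth (a point): Middle of the low cup's mouth, level with its rim (63 mm above the worktop); this is what to point at. z up.
- green_mug: Tall green mug, 92 mm high, 90 mm wide, 118 mm over the handle, loose on the tray: cylindrical body, origin at the middle of the underside of the whole mug including its handle; z up, handle towards its -y. Not to be touched or pointed at.
- white_mug: Tall white mug, 91 mm high, 82 mm wide, 117 mm over the handle, loose on the tray: cylindrical body, origin at the middle of the underside of the whole mug including its handle; z up, handle towards its -y. Not to be touched or pointed at.
- bowl: Low round bowl without a handle, 63 mm high, 130 mm wide, loose on the tray; origin in the middle of its underside, z up. Not to be touched or pointed at.
- green_mug_mouth (a point): Middle of the mouth of the tall green mug, level with its rim (92 mm above its underside). z up.
- white_mug_mouth (a point): Middle of the mouth of the tall white mug, level with its rim (91 mm above its underside). z up.
- bowl_mouth (a point): Middle of the mouth of the bowl, level with its rim (63 mm above its underside). z up.
Not all that is in view belongs to the job. Of the things shaped like the pot, the steel one is meant.

How it is judged:
On the way, in this order (a step that is already met when the one before it is completed fails the run):
1. the plunger is pressed fully down (value of joint pot_plunger below 0.005 m), for 0.2 s.
2. the fingers point down at the low cup for three seconds: TCP within 30 mm of the middle of its mouth seen from above and 20 to 90 mm above its rim, fingers within about 54 degrees of straight down (horizontal distance between the grasp point and low_cup_mouth below 0.03 m and z of the grasp point in the frame of low_cup_mouth between 0.02 and 0.09 m and angle between the grasp point's own z axis and vertical above 2.2 rad), for 2.9 s.
At the end, for the whole second after the job is handed in: The plunger is down to within 5 mm; the pot stands upright within 30 mm of where it stood; cups, mugs and bowl are upright within 10 mm of where they stood; the TCP is more than 150 mm away from the plunger's knob and from the low cup's mouth (value of joint pot_plunger below 0.005 m and height (world z) of pot below 0.01 m and angle between pot's own z axis and vertical below 0.08 rad and distance of pot from where it was at the start of the episode below 0.03 m and linear speed of pot below 0.02 m/s and distance between the grasp point and low_cup_mouth above 0.15 m and distance between the grasp point and plunger_top above 0.15 m and distance of each of low_cup, green_mug, white_mug, bowl from where it was at the start of the episode below 0.01 m and angle between each of low_cup, green_mug, white_mug, bowl's own z axis and vertical below 0.1 rad); the robot touches nothing.
It fails at once if the plunger is rammed: it goes down faster than 80 mm/s (velocity of joint pot_plunger below -0.08 m/s).
It fails at once if the plunger or the pot is pinched or pushed with more than 35 N (contact force between the fingers and pot above 35 N).
It fails at once if the pot is lifted, tipped or shoved more than 30 mm (not (height (world z) of pot below 0.01 m and angle between pot's own z axis and vertical below 0.08 rad and distance of pot from where it was at the start of the episode below 0.03 m)).
It fails at once if the low cup, a mug or the bowl is touched or displaced by more than 10 mm (contact force between any of the fingers, the arm and low_cup above 0.3 N or contact force between any of the fingers, the arm and green_mug above 0.3 N or contact force between any of the fingers, the arm and white_mug above 0.3 N or contact force between any of the fingers, the arm and bowl above 0.3 N or distance of any of low_cup, green_mug, white_mug, bowl from where it was at the start of the episode above 0.01 m).
It fails at once if the fingers come down over another vessel as if pointing at it (TCP within 35 mm of the middle of its mouth and less than 60 mm above its rim) ((horizontal distance between the grasp point and green_mug_mouth below 0.035 m and z of the grasp point in the frame of green_mug_mouth below 0.06 m) or (horizontal distance between the grasp point and white_mug_mouth below 0.035 m and z of the grasp point in the frame of white_mug_mouth below 0.06 m) or (horizontal distance between the grasp point and bowl_mouth below 0.035 m and z of the grasp point in the frame of bowl_mouth below 0.06 m)).
It also fails if it takes over 58 s, if anything falls off the work surface, if the arm or the gripper's body presses on something with over 40 N, if the wrist force passes 120 N, or if a joint passes its speed limit or range.

### The arm

A 6-joint arm with a two-finger parallel gripper is mounted at the origin on a cart in front of the work surface, level with it; the furniture and walls round the work are solid. World frame = base frame: x ahead of the robot, y to its left, z up, the work surface at z = 0. Lengths are in m, angles in rad, forces in N, time in s.
With the tool pointing down it reaches from about 0.35 to 0.975 m from the base axis. Payload 4.9 kg.
Tool frame: the origin (TCP) lies between the finger pads, 19 mm behind the fingertips; this is the grasp point; z points along the fingers, y is the line along which they close (so a half turn about z gives the same grasp; the last joint's range is limited). The gripper opens to 85 mm and grips with 20 to 120 N. Pads are 22 mm wide; open, the fingers measure 114 mm over their backs; the gripper's body (76 mm by 85 mm) begins 54 mm behind the grasp point. The pads swing forward as they close: fully open they stand 13 mm farther back than shut.
Start: joints at [-1.407, 0.053, 1.613, -0, 1.476, -0.119], TCP at [0.174, -0.6, 0.25] pointing down, gripper open.
Joint ranges: [-3.01, 3.01], [-1.01, 2.22], [0.06, 2.58], [-1.02, 4.17], [0.09, 2.62], [-3.14, 3.14]. Speed limits (rad/s): [2.57, 2.57, 3.14, 3.14, 3.14, 3.14].

### API

Orientations are given as a unit quaternion [w, x, y, z].
In Python, from plant import state, optics, ticket, nets gives the robot as it stands. The module is installed in compiled form; this text tells all that it offers.
- The arm moves only by the shell command python3 -m inch 'ROWS' [OPENING]. ROWS is JSON, a list of rows, each an object of numbers: "dx", "dy", "dz": the shift along the tool's x, y, z as a fraction of full scale; "rx", "ry", "rz": the turn, a rotation vector about the tool's x, y, z as a fraction of full scale. In form: [{"dx": .., "dy": .., "dz": .., "rx": .., "ry": .., "rz": ..}, ...]. A call has 1 to 5 rows; each row is the pose to reach, as a shift and turn from the pose commanded when the call began, along the tool's axes at that moment; what a row does not reach only later rows make up. Full scale, the value 1, is 0.8 m for a shift and 1.5 rad for a turn. A row lasts 1/10 s, in which the tool goes at most 50 mm and 8.59 degrees, less where a joint would pass 70% of its speed; a pose out of reach is approached as far as the arm can. A call with a number of a shift or a turn outside -1 to 1 is refused whole. A call with a gripper value outside its range is refused whole. OPENING is the opening, from -1 (shut) to 1 (fully open), set as the call begins (- or left out, the last holds). The fingers move at their own pace and stop on an object; the grip force is fixed at half the most. Time passes only in rows, so rows that repeat a pose let the fingers close. It gives the time, the measured TCP pose, the force, the opening and the grip force at its end, in the units of the state.
- state(): the state, without advancing time (a new reading comes with each control period).
- optics.grab_frame(name): name is "side" or "top" or "wrist"; returns the picture (384x512x3 uint8, red, green, blue); there is no depth.
- optics.camera_info(name): a dict with "fx", "fy", "cx", "cy" (pixels), "R" (3x3) and "t" (3): a world point X has camera coordinates R X + t. Camera axes: x right, y down, z forward; pixel columns grow to the right and rows downward; lengths in m; the calibration is good to about 2 mm. A picture is of the moment at which its call begins: read the wrist's pose just before it. camera_info takes no time and is no camera call; for the wrist camera it gives the pose at the moment of the call.
- ticket.job_done(): hands the job in; it is judged then, once.
Trained networks look in the newest picture that a camera, given by its name, has taken for a name from the list of things; names that differ only in an ending like _2 or _b are one class to them, and where a whole thing is asked for, a point or a joint stands for the part that bears it (a point fixed in the world has none). Each returns a list of dicts, best first, with "confidence" (0 to 1); they miss things now and then, are a little off and sometimes report something else, mostly with a low value. They report only what shows in the picture. A call takes as long as a camera call. They do not tell look-alikes from the thing itself.
- nets.boxes_of(camera, name): "bbox" ([centre column, centre row, width, height] in pixels, round what is visible of it).
- nets.outline_of(camera, name): "pixels" (384x512 bool, what is visible of it) and "bbox" ([centre column, centre row, width, height] in pixels, round what is visible of it).
The state is a dict: "time": time; "joint_pos": joint angles; "joint_vel": joint speeds; "joint_efforts": joint torques, N m; "tool_pos": TCP position; "tool_rot": TCP orientation; "contact_force": force on the tool from outside, world axes, zero at the start; "ft_torque": the same for the moment, N m; "gripper_width": opening from 0.0 (shut) to 1.0 (fully open); "grasp_force": force on a finger pad.
Only numpy, scipy, OpenCV 4.12 (cv2) and the standard library are available. Lean on these libraries where they do the work, as an engineer would, in place of code of your own. Each camera call takes 0.05 s, during which the arm holds its last target. There are 200 camera calls.

## Working session

There is one attempt and no reset: what is moved stays moved. The work goes in short steps, Python scripts to look and compute and a shell command to move; the robot and the scene stay as the last step left them, time stands still between calls to the robot, and variables do not carry over. Pictures are saved under pics/ and viewed, at most 10 in all, crops included, and the job is handed in when it is done.

```bash
mkdir -p pics
cat > h.py <<'E'
from plant import state, optics, ticket, nets
import numpy as np, cv2
def ray(ci,u,v):
    R=np.array(ci["R"]);t=np.array(ci["t"])
    return -R.T@t, R.T@np.array([(u-ci["cx"])/ci["fx"],(v-ci["cy"])/ci["fy"],1])
def atz(ci,u,v,z):
    o,d=ray(ci,u,v); return o+d*(z-o[2])/d[2]
def proj(ci,X):
    c=np.array(ci["R"])@np.array(X)+np.array(ci["t"]); return [round(ci["fx"]*c[0]/c[2]+ci["cx"],1),round(ci["fy"]*c[1]/c[2]+ci["cy"],1)]
E
python3 - <<'E'
from h import *
for c in("top","side"):
    im=optics.grab_frame(c); cv2.imwrite(f"pics/{c}.png",im[...,::-1]); ci=optics.camera_info(c)
    print(c,"cam at",ray(ci,ci["cx"],ci["cy"]))
    for n in("pot","low_cup","green_mug","white_mug","bowl","plunger_top"):
        for b in nets.boxes_of(c,n)[:3]:
            print(n,round(b["confidence"],2),np.round(b["bbox"],0),atz(ci,b["bbox"][0],b["bbox"][1],.03).round(3))
print(state())
E
```

```text
top cam at (array([0.2850722 , 0.19086576, 1.3548252 ]), array([ 0.16229356, -0.0092797 , -0.98669888]))
pot 0.82 [134. 238.  46.  52.] [0.363 0.584 0.03 ]
low_cup 0.86 [294. 162.  26.  30.] [0.607 0.046 0.03 ]
low_cup 0.18 [324. 188. 119.  94.] [ 0.517 -0.053  0.03 ]
green_mug 0.64 [351. 163.  32.  29.] [ 0.599 -0.149  0.03 ]
white_mug 0.73 [357. 209.  38.  25.] [ 0.441 -0.157  0.03 ]
bowl 0.69 [300. 204.  39.  40.] [0.462 0.032 0.03 ]
bowl 0.57 [202. 179.  35.  57.] [0.556 0.359 0.03 ]
plunger_top 0.66 [197. 175.  11.  14.] [0.57  0.375 0.03 ]
plunger_top 0.41 [124. 232.  14.   9.] [0.386 0.616 0.03 ]
side cam at (array([ 0.54793797, -0.79769892,  0.5327226 ]), array([-0.04983114,  0.92793003, -0.36940861]))
pot 0.97 [271. 172.  49.  96.] [0.539 0.671 0.03 ]
pot 0.75 [224. 165.  38.  57.] [0.333 0.75  0.03 ]
low_cup 0.65 [290. 248.  41.  27.] [0.6   0.065 0.03 ]
green_mug 0.84 [293. 291.  55.  54.] [ 0.6   -0.118  0.03 ]
white_mug 0.62 [217. 285.  37.  58.] [ 0.433 -0.112  0.03 ]
bowl 0.65 [235. 245.  50.  42.] [0.455 0.064 0.03 ]
plunger_top 0.56 [228. 138.   6.   9.] [0.288 1.241 0.03 ]
plunger_top 0.53 [266. 128.   7.  11.] [0.49  1.533 0.03 ]
{'time': 0.7, 'joint_pos': array([-1.40701473e+00,  5.26523956e-02,  1.61282391e+00, -9.56017285e-06,
        1.47601934e+00, -1.18984401e-01]), 'joint_vel': array([-0.00013189, -0.00035167,  0.00125311, -0.00061807, -0.00086966,
        0.00104108]), 'joint_efforts': array([ 3.16425658e-04, -3.93559492e+01, -3.70362926e+01, -1.36403155e-04,
        4.41556422e-04, -4.86758665e-06]), 'tool_pos': array([ 0.17439151, -0.60018416,  0.25007863]), 'tool_rot': array([ 4.85957012e-05,  9.90021997e-01,  1.40912895e-01, -3.67119182e-06]), 'contact_force': array([-0.08555544,  0.06479172, -0.11438788]), 'ft_torque': array([-0.00170984, -0.03650189, -0.02272851]), 'grasp_force': 0.0, 'gripper_width': 0.9997288515303947}
```

View pics/top.png

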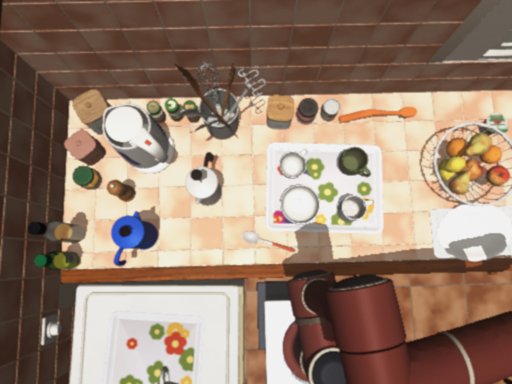

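View pics/side.png

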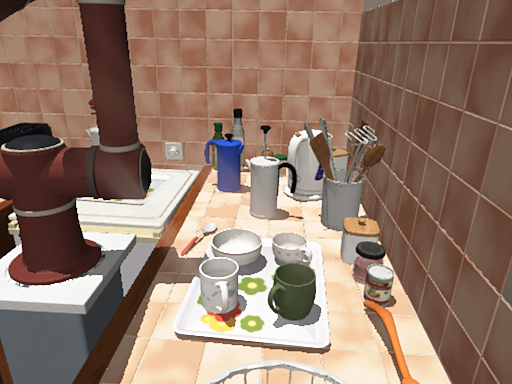

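The top view shows the steel pot at about (202,183) with its knob near (197,175). The low cup is at (292,163), the bowl at (300,204), and the green and white mugs at (352,161) and (352,208). The blue look-alike is at (128,233). In the side view the steel pot is at (265,185) and its knob at (266,130).

```bash
cat >> h.py <<'E'
from scipy.spatial.transform import Rotation as Ro
def rows(p,z_yaw=None):
    """fractions to reach world point p from here, tool axes; also the measured pose"""
    s=state(); q=s["tool_rot"]; R=Ro.from_quat([q[1],q[2],q[3],q[0]])
    d=R.inv().apply(np.array(p)-s["tool_pos"]); print("t",round(s["time"],2),"pos",s["tool_pos"].round(4),"shift m",d.round(4),"frac",(d/.8).round(4)); print("axes\n",R.as_matrix().round(3))
def tri(obs):
    A=np.zeros((3,3));b=np.zeros(3)
    for o,d in obs:
        d=d/np.linalg.norm(d);P=np.eye(3)-np.outer(d,d);A+=P;b+=P@o
    X=np.linalg.solve(A,b); return X,[np.linalg.norm((np.eye(3)-np.outer(d,d)/(d@d))@(X-o)) for o,d in obs]
E
python3 - <<'E'
from h import *
ct,cs=optics.camera_info("top"),optics.camera_info("side")
a=cv2.resize(cv2.imread("pics/top.png")[145:215,165:245],None,fx=5,fy=5,interpolation=cv2.INTER_CUBIC)
b=cv2.resize(cv2.imread("pics/side.png")[115:225,230:310],None,fx=5,fy=5,interpolation=cv2.INTER_CUBIC)
c=np.zeros((550,800,3),np.uint8);c[:350,:400]=a;c[:,400:]=b;cv2.imwrite("pics/crop.png",c)
X,e=tri([ray(ct,197,175),ray(cs,266,128)]);print("knob",X,e)
print("cup mouth top",atz(ct,291.5,162.5,.063), [ (n,atz(ct,*uv,z).round(3)) for n,uv,z in (("green",(351,160),.095),("white",(351,207),.095),("bowl",(300,204),.067))])
rows([X[0],X[1],.45])
E
```

```text
knob [0.51808392 0.34038202 0.28518303] [np.float64(0.0021748413245638956), np.float64(0.002174841324564118)]
cup mouth top [0.59812482 0.05764363 0.063     ] [('green', array([ 0.594, -0.132,  0.095])), ('white', array([ 0.44 , -0.122,  0.095])), ('bowl', array([0.458, 0.036, 0.067]))]
t 0.7 pos [ 0.1744 -0.6002  0.2501] shift m [ 0.5925 -0.8073 -0.2   ] frac [ 0.7406 -1.0091 -0.25  ]
axes
 [[ 0.96   0.279  0.   ]
 [ 0.279 -0.96  -0.   ]
 [-0.     0.    -1.   ]]
```

View pics/crop.png

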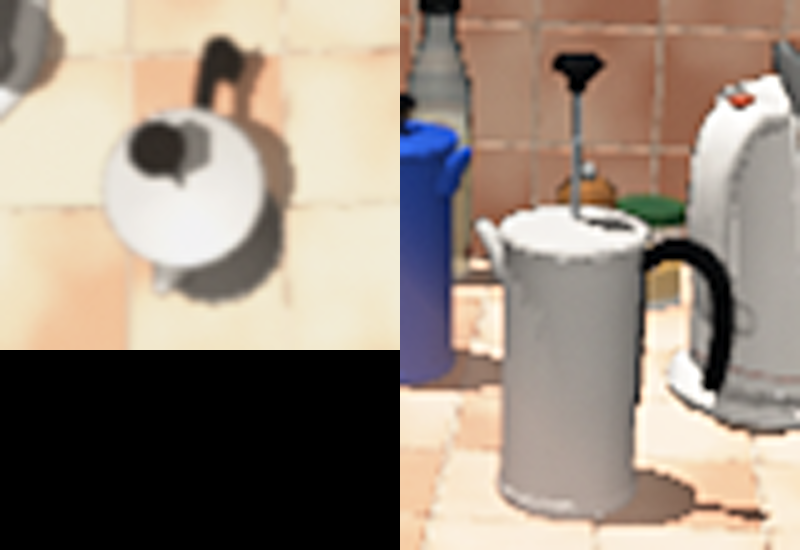

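The knob top is at about (0.52, 0.34, 0.287) and the cup mouth at about (0.60, 0.058). I'm closing the fingers and moving over the pot.

```bash
python3 -m inch '[{"dz":-0.06,"dx":0.03,"dy":-0.03},{"dz":-0.12,"dx":0.06,"dy":-0.07},{"dz":-0.16,"dx":0.1,"dy":-0.12},{"dz":-0.18,"dx":0.14,"dy":-0.17},{"dz":-0.19,"dx":0.18,"dy":-0.22}]' -1
python3 -m inch '[{"dx":0.5,"dy":-0.7},{"dx":0.5,"dy":-0.7},{"dx":0.5,"dy":-0.7},{"dx":0.5,"dy":-0.7},{"dx":0.5,"dy":-0.7}]'
python3 -c "
from h import *
rows([.52,.34,.40])"
```

```text
t 0.7 pos [ 0.1744 -0.6002  0.2501] shift m [ 0.5942 -0.8064 -0.15  ] frac [ 0.7428 -1.008  -0.1875]
axes
 [[ 0.96   0.279  0.   ]
 [ 0.279 -0.96  -0.   ]
 [-0.     0.    -1.   ]]validation failed for argument at $[0]...
validation failed for argument at $[0]...
```

```bash
python3 -m inch '[{"dx":0.03,"dy":-0.03,"dz":-0.06,"rx":0,"ry":0,"rz":0},{"dx":0.06,"dy":-0.07,"dz":-0.12,"rx":0,"ry":0,"rz":0},{"dx":0.1,"dy":-0.12,"dz":-0.16,"rx":0,"ry":0,"rz":0},{"dx":0.14,"dy":-0.17,"dz":-0.18,"rx":0,"ry":0,"rz":0},{"dx":0.18,"dy":-0.22,"dz":-0.19,"rx":0,"ry":0,"rz":0}]' -1
python3 -c "
from h import *
rows([.52,.34,.40])"
```

```text
time: 1.2
tool_pos: [0.2513, -0.4207, 0.3959]
tool_rot: [0.002, 0.99, 0.14, 0.001]
contact_force: [0.7, 0.4, -0.2]
gripper_width: 0.148
grasp_force: 0.0
t 1.2 pos [ 0.2513 -0.4207  0.3959] shift m [ 0.4696 -0.656  -0.0063] frac [ 0.587  -0.82   -0.0079]
axes
 [[ 0.961  0.278  0.002]
 [ 0.278 -0.961 -0.003]
 [ 0.001  0.004 -1.   ]]
```

```bash
python3 -m inch '[{"dx":0.57,"dy":-0.8,"dz":0,"rx":0,"ry":0,"rz":0},{"dx":0.57,"dy":-0.8,"dz":0,"rx":0,"ry":0,"rz":0},{"dx":0.57,"dy":-0.8,"dz":0,"rx":0,"ry":0,"rz":0},{"dx":0.57,"dy":-0.8,"dz":0,"rx":0,"ry":0,"rz":0},{"dx":0.57,"dy":-0.8,"dz":0,"rx":0,"ry":0,"rz":0}]'
python3 -c "
from h import *
rows([.52,.34,.40])"
```

```text
time: 1.7
tool_pos: [0.3334, -0.1838, 0.3934]
tool_rot: [0.0, 0.99, 0.14, 0.001]
contact_force: [2.1, 0.5, -0.3]
gripper_width: 0.003
grasp_force: 0.0
t 1.7 pos [ 0.3334 -0.1838  0.3934] shift m [ 0.3249 -0.4513 -0.0068] frac [ 0.4061 -0.5641 -0.0085]
axes
 [[ 0.961  0.278  0.001]
 [ 0.278 -0.961 -0.001]
 [ 0.001  0.001 -1.   ]]
```

```bash
python3 -m inch '[{"dx":0.35,"dy":-0.5,"dz":0,"rx":0,"ry":0,"rz":0},{"dx":0.35,"dy":-0.5,"dz":0,"rx":0,"ry":0,"rz":0},{"dx":0.35,"dy":-0.5,"dz":0,"rx":0,"ry":0,"rz":0},{"dx":0.35,"dy":-0.5,"dz":0,"rx":0,"ry":0,"rz":0},{"dx":0.35,"dy":-0.5,"dz":0,"rx":0,"ry":0,"rz":0}]'
python3 -c "
from h import *
rows([.52,.34,.40])"
```

```text
time: 2.2
tool_pos: [0.414, 0.0532, 0.3936]
tool_rot: [0.0, 0.99, 0.141, 0.001]
contact_force: [1.4, -0.1, 0.6]
gripper_width: 0.001
grasp_force: 0.0
t 2.2 pos [0.414  0.0532 0.3936] shift m [ 0.182  -0.2458 -0.0063] frac [ 0.2274 -0.3072 -0.0078]
axes
 [[ 0.96   0.279  0.002]
 [ 0.279 -0.96  -0.   ]
 [ 0.002  0.001 -1.   ]]
```

```bash
python3 -m inch '[{"dx":0.04,"dy":-0.05,"dz":0,"rx":0,"ry":0,"rz":0},{"dx":0.08,"dy":-0.1,"dz":0,"rx":0,"ry":0,"rz":0},{"dx":0.12,"dy":-0.15,"dz":0,"rx":0,"ry":0,"rz":0},{"dx":0.15,"dy":-0.2,"dz":0,"rx":0,"ry":0,"rz":0},{"dx":0.15,"dy":-0.2,"dz":0,"rx":0,"ry":0,"rz":0}]'
python3 - <<'E'
from h import *
for _ in range(2): optics.grab_frame("top")
s=state(); ci=optics.camera_info("wrist"); im=optics.grab_frame("wrist"); cv2.imwrite("pics/w1.png",im[...,::-1])
print("cam",ray(ci,ci["cx"],ci["cy"]))
for n in("pot","plunger_top","low_cup"):
    for b in nets.boxes_of("wrist",n)[:2]: print(n,b["confidence"],np.round(b["bbox"],1),atz(ci,*b["bbox"][:2],.285).round(4))
print("expected",proj(ci,[.518,.340,.287]))
rows([.52,.34,.40])
E
```

```text
time: 2.7
tool_pos: [0.4847, 0.2426, 0.3915]
tool_rot: [-0.001, 0.99, 0.144, -0.001]
contact_force: [0.0, -0.9, 0.3]
gripper_width: -0.001
grasp_force: 0.0
cam (array([0.55841534, 0.2616113 , 0.51620037]), array([-0.28658996, -0.08379497, -0.95438179]))
pot 0.82 [166.1  99.3 126.9 150.3] [0.5424 0.3214 0.285 ]
pot 0.61 [ 39.  171.9  78.   80.9] [0.4644 0.4027 0.285 ]
plunger_top 0.91 [135.7 123.1  63.8  49.4] [0.5203 0.3391 0.285 ]
low_cup 0.64 [409.2 117.2  84.5  63.7] [0.5792 0.1524 0.285 ]
expected [np.float64(132.9), np.float64(126.1)]
t 3.0 pos [0.4844 0.237  0.3937] shift m [ 0.0628 -0.0891 -0.0063] frac [ 0.0784 -0.1114 -0.0078]
axes
 [[ 0.961  0.277  0.001]
 [ 0.277 -0.961  0.   ]
 [ 0.001  0.    -1.   ]]
```

View pics/w1.png

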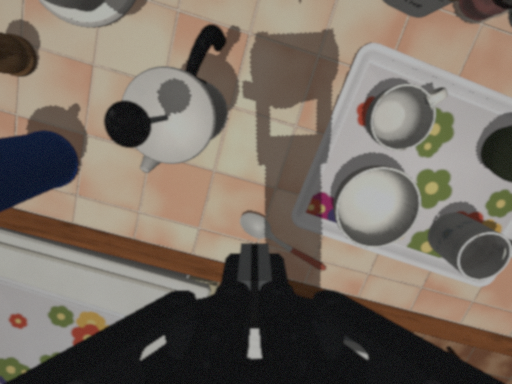

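The wrist view shows the knob at (128,124), the lid centre at about (173,114) and the low cup's mouth at (402,115), with the fingers shut at the bottom.

Run:
```python
from h import *
ct,cs,cw=[optics.camera_info(n) for n in("top","side","wrist")]
print(tri([ray(ct,196.4,174.6),ray(cs,265.8,126.8),ray(cw,128,124)]))
print("lid wrist",atz(cw,173,114,.19),"lid top",atz(ct,201.8,182.4,.19))
print("cup mouth w",atz(cw,402,115,.063),"t",atz(ct,291.5,162.5,.063))
rows([.520,.339,.36])
```

```text
(array([0.51834365, 0.34151179, 0.28851712]), [np.float64(0.002001141685932255), np.float64(0.0012641785258340364), np.float64(0.0008575381273055694)])
lid wrist [0.52475799 0.33480105 0.19      ] lid top [0.51362048 0.33929031 0.19      ]
cup mouth w [0.59938996 0.05568146 0.063     ] t [0.59812482 0.05764363 0.063     ]
t 3.0 pos [0.4844 0.237  0.3937] shift m [ 0.0624 -0.0882  0.0337] frac [ 0.0781 -0.1102  0.0422]
axes
 [[ 0.961  0.277  0.001]
 [ 0.277 -0.961  0.   ]
 [ 0.001  0.    -1.   ]]
```

```bash
python3 -m inch '[{"dx":0.04,"dy":-0.056,"dz":0.0,"rx":0,"ry":0,"rz":0},{"dx":0.077,"dy":-0.112,"dz":0.02,"rx":0,"ry":0,"rz":0},{"dx":0.077,"dy":-0.112,"dz":0.05,"rx":0,"ry":0,"rz":0},{"dx":0.077,"dy":-0.112,"dz":0.07,"rx":0,"ry":0,"rz":0},{"dx":0.077,"dy":-0.112,"dz":0.07,"rx":0,"ry":0,"rz":0}]'
python3 - <<'E'
from h import *
for _ in range(2): optics.grab_frame("top")
im=optics.grab_frame("side"); ci=optics.camera_info("side"); s=state();p=s["tool_pos"];print(proj(ci,[*p[:2],p[2]-.019]))
cv2.imwrite("pics/s2.png",cv2.resize(im[70:200,205:335,::-1],None,fx=4,fy=4))
rows([.519,.340,.307]);print(s["contact_force"])
E
```

```text
time: 3.5
tool_pos: [0.5176, 0.3396, 0.3337]
tool_rot: [0.001, 0.99, 0.14, -0.003]
contact_force: [-0.2, -0.4, -0.5]
gripper_width: -0.001
grasp_force: 0.0
[np.float64(265.9), np.float64(116.8)]
t 3.65 pos [0.519  0.3402 0.3389] shift m [-0.0001  0.0002  0.0319] frac [-0.0002  0.0003  0.0399]
axes
 [[ 0.961  0.277  0.002]
 [ 0.277 -0.961  0.001]
 [ 0.002 -0.    -1.   ]]
[ 0.3945746  -0.61976964  0.15820522]
```

View pics/s2.png

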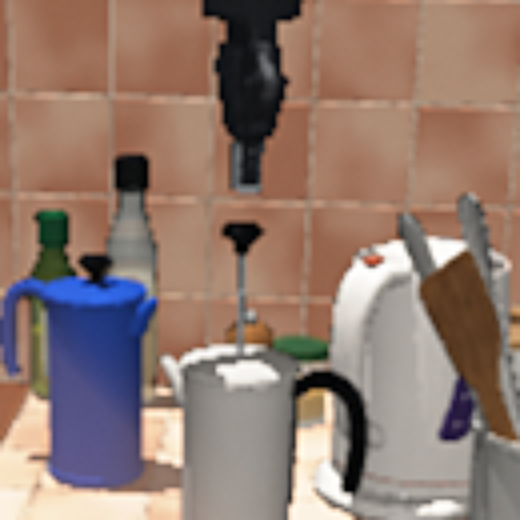

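```bash
python3 -m inch '[{"dx":0,"dy":0,"dz":0.008,"rx":0,"ry":0,"rz":0},{"dx":0,"dy":0,"dz":0.015,"rx":0,"ry":0,"rz":0},{"dx":0,"dy":0,"dz":0.02,"rx":0,"ry":0,"rz":0},{"dx":0,"dy":0,"dz":0.025,"rx":0,"ry":0,"rz":0},{"dx":0,"dy":0,"dz":0.028,"rx":0,"ry":0,"rz":0}]'
python3 -m inch '[{"dx":0,"dy":0,"dz":0.002,"rx":0,"ry":0,"rz":0},{"dx":0,"dy":0,"dz":0.004,"rx":0,"ry":0,"rz":0},{"dx":0,"dy":0,"dz":0.006,"rx":0,"ry":0,"rz":0},{"dx":0,"dy":0,"dz":0.008,"rx":0,"ry":0,"rz":0},{"dx":0,"dy":0,"dz":0.01,"rx":0,"ry":0,"rz":0}]'
python3 -m inch '[{"dx":0,"dy":0,"dz":0.002,"rx":0,"ry":0,"rz":0},{"dx":0,"dy":0,"dz":0.004,"rx":0,"ry":0,"rz":0},{"dx":0,"dy":0,"dz":0.006,"rx":0,"ry":0,"rz":0},{"dx":0,"dy":0,"dz":0.008,"rx":0,"ry":0,"rz":0},{"dx":0,"dy":0,"dz":0.01,"rx":0,"ry":0,"rz":0}]'
```

```text
time: 4.15
tool_pos: [0.5185, 0.3412, 0.314]
tool_rot: [0.0, 0.99, 0.141, -0.0]
contact_force: [-0.5, 0.2, 0.5]
gripper_width: -0.001
grasp_force: 0.5
time: 4.65
tool_pos: [0.5188, 0.3415, 0.3081]
tool_rot: [-0.0, 0.99, 0.141, 0.001]
contact_force: [-0.5, -0.5, 4.7]
gripper_width: -0.001
grasp_force: 2.6
time: 5.15
tool_pos: [0.5188, 0.3415, 0.3]
tool_rot: [-0.0, 0.99, 0.141, 0.001]
contact_force: [-1.4, -0.6, 4.9]
gripper_width: -0.001
grasp_force: 2.6
```

Contact is at about 5 N and the knob is moving. I'm carrying on at about 20 mm/s.

```bash
python3 -m inch '[{"dx":0,"dy":0,"dz":0.0025,"rx":0,"ry":0,"rz":0},{"dx":0,"dy":0,"dz":0.005,"rx":0,"ry":0,"rz":0},{"dx":0,"dy":0,"dz":0.0075,"rx":0,"ry":0,"rz":0},{"dx":0,"dy":0,"dz":0.01,"rx":0,"ry":0,"rz":0},{"dx":0,"dy":0,"dz":0.0125,"rx":0,"ry":0,"rz":0}]'
python3 -m inch '[{"dx":0,"dy":0,"dz":0.0025,"rx":0,"ry":0,"rz":0},{"dx":0,"dy":0,"dz":0.005,"rx":0,"ry":0,"rz":0},{"dx":0,"dy":0,"dz":0.0075,"rx":0,"ry":0,"rz":0},{"dx":0,"dy":0,"dz":0.01,"rx":0,"ry":0,"rz":0},{"dx":0,"dy":0,"dz":0.0125,"rx":0,"ry":0,"rz":0}]'
python3 -m inch '[{"dx":0,"dy":0,"dz":0.0025,"rx":0,"ry":0,"rz":0},{"dx":0,"dy":0,"dz":0.005,"rx":0,"ry":0,"rz":0},{"dx":0,"dy":0,"dz":0.0075,"rx":0,"ry":0,"rz":0},{"dx":0,"dy":0,"dz":0.01,"rx":0,"ry":0,"rz":0},{"dx":0,"dy":0,"dz":0.0125,"rx":0,"ry":0,"rz":0}]'
python3 -m inch '[{"dx":0,"dy":0,"dz":0.0025,"rx":0,"ry":0,"rz":0},{"dx":0,"dy":0,"dz":0.005,"rx":0,"ry":0,"rz":0},{"dx":0,"dy":0,"dz":0.0075,"rx":0,"ry":0,"rz":0},{"dx":0,"dy":0,"dz":0.01,"rx":0,"ry":0,"rz":0},{"dx":0,"dy":0,"dz":0.0125,"rx":0,"ry":0,"rz":0}]'
```

```text
time: 5.65
tool_pos: [0.5189, 0.3415, 0.2901]
tool_rot: [-0.0, 0.99, 0.141, 0.001]
contact_force: [-1.8, -1.1, 4.1]
gripper_width: 0.005
grasp_force: 2.7
time: 6.15
tool_pos: [0.5189, 0.3415, 0.2801]
tool_rot: [-0.0, 0.99, 0.141, 0.001]
contact_force: [-2.5, -0.7, 4.9]
gripper_width: -0.002
grasp_force: 2.7
time: 6.65
tool_pos: [0.5189, 0.3415, 0.27]
tool_rot: [-0.0, 0.99, 0.141, 0.001]
contact_force: [-1.2, -0.4, 5.0]
gripper_width: -0.002
grasp_force: 2.7
time: 7.15
tool_pos: [0.5188, 0.3415, 0.26]
tool_rot: [-0.0, 0.99, 0.141, 0.001]
contact_force: [-2.5, -1.9, 5.7]
gripper_width: 0.0
grasp_force: 2.7
```

```bash
python3 -m inch '[{"dx":0,"dy":0,"dz":0.0025,"rx":0,"ry":0,"rz":0},{"dx":0,"dy":0,"dz":0.005,"rx":0,"ry":0,"rz":0},{"dx":0,"dy":0,"dz":0.0075,"rx":0,"ry":0,"rz":0},{"dx":0,"dy":0,"dz":0.01,"rx":0,"ry":0,"rz":0},{"dx":0,"dy":0,"dz":0.0125,"rx":0,"ry":0,"rz":0}]'
python3 -m inch '[{"dx":0,"dy":0,"dz":0.002,"rx":0,"ry":0,"rz":0},{"dx":0,"dy":0,"dz":0.004,"rx":0,"ry":0,"rz":0},{"dx":0,"dy":0,"dz":0.006,"rx":0,"ry":0,"rz":0},{"dx":0,"dy":0,"dz":0.008,"rx":0,"ry":0,"rz":0},{"dx":0,"dy":0,"dz":0.01,"rx":0,"ry":0,"rz":0}]'
python3 -m inch '[{"dx":0,"dy":0,"dz":0.001,"rx":0,"ry":0,"rz":0},{"dx":0,"dy":0,"dz":0.002,"rx":0,"ry":0,"rz":0},{"dx":0,"dy":0,"dz":0.003,"rx":0,"ry":0,"rz":0},{"dx":0,"dy":0,"dz":0.004,"rx":0,"ry":0,"rz":0},{"dx":0,"dy":0,"dz":0.005,"rx":0,"ry":0,"rz":0}]'
```

```text
time: 7.65
tool_pos: [0.5188, 0.3415, 0.2499]
tool_rot: [-0.0, 0.99, 0.141, 0.001]
contact_force: [-1.5, -0.8, 5.0]
gripper_width: -0.003
grasp_force: 2.7
time: 8.15
tool_pos: [0.5188, 0.3415, 0.2418]
tool_rot: [-0.0, 0.99, 0.141, 0.0]
contact_force: [-1.7, -1.0, 5.2]
gripper_width: -0.002
grasp_force: 2.6
time: 8.65
tool_pos: [0.5186, 0.3414, 0.2368]
tool_rot: [-0.0, 0.99, 0.141, 0.0]
contact_force: [-2.6, -0.2, 4.6]
gripper_width: -0.002
grasp_force: 2.4
```

Now fine steps until the force rises at the stop.

```bash
python3 -m inch '[{"dx":0,"dy":0,"dz":0.0007,"rx":0,"ry":0,"rz":0},{"dx":0,"dy":0,"dz":0.0014,"rx":0,"ry":0,"rz":0},{"dx":0,"dy":0,"dz":0.002,"rx":0,"ry":0,"rz":0}]'
python3 -m inch '[{"dx":0,"dy":0,"dz":0.0006,"rx":0,"ry":0,"rz":0}]'
```

```text
time: 8.95
tool_pos: [0.5186, 0.3413, 0.235]
tool_rot: [0.0, 0.99, 0.141, -0.0]
contact_force: [-1.4, -1.1, 4.4]
gripper_width: -0.001
grasp_force: 2.2
time: 9.05
tool_pos: [0.5186, 0.3413, 0.2345]
tool_rot: [0.0, 0.99, 0.141, -0.0]
contact_force: [-1.8, -1.1, 5.8]
gripper_width: -0.004
grasp_force: 2.2
```

```bash
python3 -m inch '[{"dx":0,"dy":0,"dz":0.0006,"rx":0,"ry":0,"rz":0}]'
python3 -m inch '[{"dx":0,"dy":0,"dz":0.0006,"rx":0,"ry":0,"rz":0},{"dx":0,"dy":0,"dz":0.0006,"rx":0,"ry":0,"rz":0}]'
```

```text
time: 9.15
tool_pos: [0.5186, 0.3413, 0.2341]
tool_rot: [-0.0, 0.99, 0.141, -0.0]
contact_force: [-1.0, -1.9, 4.2]
gripper_width: 0.001
grasp_force: 2.2
time: 9.35
tool_pos: [0.5187, 0.3414, 0.234]
tool_rot: [-0.0, 0.99, 0.141, 0.0]
contact_force: [-1.4, -1.5, 4.8]
gripper_width: -0.001
grasp_force: 2.7
```

```bash
python3 -m inch '[{"dx":0,"dy":0,"dz":0.001,"rx":0,"ry":0,"rz":0}]'
python3 -m inch '[{"dx":0,"dy":0,"dz":0.001,"rx":0,"ry":0,"rz":0}]'
```

```text
time: 9.45
tool_pos: [0.5189, 0.3415, 0.2339]
tool_rot: [-0.0, 0.99, 0.141, 0.0]
contact_force: [-3.6, -1.1, 9.1]
gripper_width: 0.001
grasp_force: 4.7
time: 9.55
tool_pos: [0.5191, 0.3416, 0.2339]
tool_rot: [-0.0, 0.99, 0.141, 0.001]
contact_force: [-3.3, -1.2, 11.8]
gripper_width: 0.001
grasp_force: 5.8
```

The plunger stopped hard at z 0.2339, with the force rising to about 12 N, so it is down. I'm lifting off.

```bash
python3 -m inch '[{"dx":0,"dy":0,"dz":-0.004,"rx":0,"ry":0,"rz":0},{"dx":0,"dy":0,"dz":-0.03,"rx":0,"ry":0,"rz":0},{"dx":0,"dy":0,"dz":-0.07,"rx":0,"ry":0,"rz":0},{"dx":0,"dy":0,"dz":-0.1,"rx":0,"ry":0,"rz":0},{"dx":0,"dy":0,"dz":-0.1,"rx":0,"ry":0,"rz":0}]'
python3 - <<'E'
from h import *
im=optics.grab_frame("side"); cv2.imwrite("pics/s3.png",cv2.resize(im[70:200,205:335,::-1],None,fx=4,fy=4))
rows([.599,.0565,.25])
E
```

```text
time: 10.05
tool_pos: [0.5201, 0.3421, 0.316]
tool_rot: [-0.001, 0.99, 0.141, 0.003]
contact_force: [0.4, 0.5, 1.1]
gripper_width: 0.006
grasp_force: 0.0
t 10.1 pos [0.5194 0.3417 0.3134] shift m [-0.0033  0.2961  0.0632] frac [-0.0042  0.3702  0.0789]
axes
 [[ 0.96   0.279  0.003]
 [ 0.279 -0.96   0.002]
 [ 0.003 -0.001 -1.   ]]
```

View pics/s3.png

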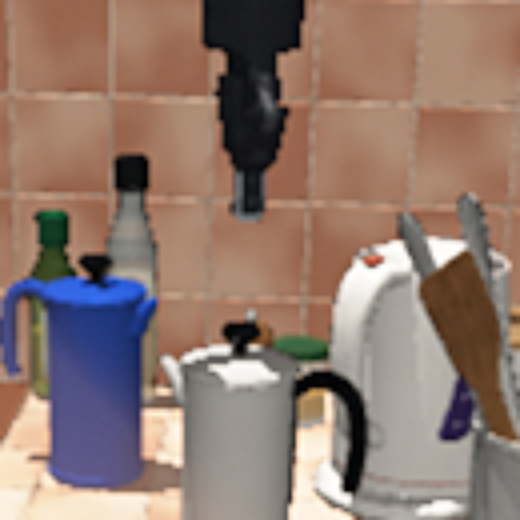

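The knob now sits on the lid at crop (240,335) and the pot hasn't moved. Next I go over to the cup.

```bash
python3 -m inch '[{"dx":0,"dy":0.06,"dz":0,"rx":0,"ry":0,"rz":0},{"dx":0,"dy":0.12,"dz":0,"rx":0,"ry":0,"rz":0},{"dx":0,"dy":0.18,"dz":0,"rx":0,"ry":0,"rz":0},{"dx":0,"dy":0.23,"dz":0.02,"rx":0,"ry":0,"rz":0},{"dx":0,"dy":0.27,"dz":0.04,"rx":0,"ry":0,"rz":0}]'
python3 -m inch '[{"dx":-0.004,"dy":0.05,"dz":0.01,"rx":0,"ry":0,"rz":0},{"dx":-0.004,"dy":0.08,"dz":0.03,"rx":0,"ry":0,"rz":0},{"dx":-0.004,"dy":0.1,"dz":0.04,"rx":0,"ry":0,"rz":0},{"dx":-0.004,"dy":0.1,"dz":0.04,"rx":0,"ry":0,"rz":0},{"dx":-0.004,"dy":0.1,"dz":0.04,"rx":0,"ry":0,"rz":0}]'
python3 - <<'E'
from h import *
ci=optics.camera_info("wrist"); im=optics.grab_frame("wrist"); cv2.imwrite("pics/w2.png",im[...,::-1])
for n in("low_cup","bowl"):
    for b in nets.boxes_of("wrist",n)[:2]: print(n,b["confidence"],np.round(b["bbox"],1))
print("expected mouth",proj(ci,[.599,.0565,.063]))
rows([.599,.0565,.118])
E
```

```text
time: 10.6
tool_pos: [0.5788, 0.1316, 0.2774]
tool_rot: [0.0, 0.99, 0.14, -0.001]
contact_force: [0.0, 0.4, -0.8]
gripper_width: -0.002
grasp_force: 0.0
time: 11.1
tool_pos: [0.5978, 0.0568, 0.2472]
tool_rot: [-0.0, 0.99, 0.141, -0.001]
contact_force: [0.4, 0.6, -0.3]
gripper_width: 0.0
grasp_force: 0.0
low_cup 0.81 [269.3 181.5 108.   84.8]
bowl 0.63 [236.  290.  111.  107.6]
expected mouth [np.float64(255.9), np.float64(180.7)]
t 11.25 pos [0.5983 0.0575 0.249 ] shift m [0.0002 0.0011 0.131 ] frac [0.0002 0.0014 0.1637]
axes
 [[ 0.96   0.281  0.001]
 [ 0.281 -0.96   0.   ]
 [ 0.001  0.    -1.   ]]
```

View pics/w2.png

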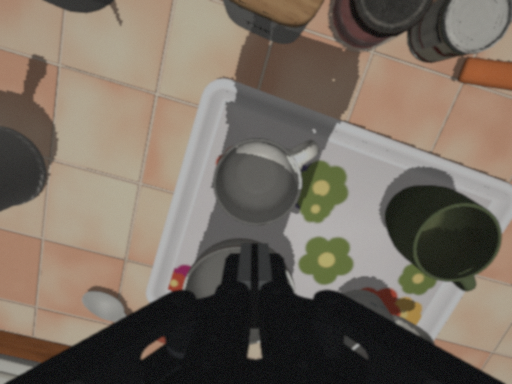

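The cup's mouth is at (258,181), within 2 px of the expected position. I'm descending to 55 mm above the rim and holding for over 3 s.

```bash
python3 -m inch '[{"dx":0,"dy":0.001,"dz":0.04,"rx":0,"ry":0,"rz":0},{"dx":0,"dy":0.001,"dz":0.08,"rx":0,"ry":0,"rz":0},{"dx":0,"dy":0.001,"dz":0.12,"rx":0,"ry":0,"rz":0},{"dx":0,"dy":0.001,"dz":0.15,"rx":0,"ry":0,"rz":0},{"dx":0,"dy":0.001,"dz":0.163,"rx":0,"ry":0,"rz":0}]'
for i in 1 2 3 4 5 6 7 8; do python3 -m inch '[{"dx":0,"dy":0,"dz":0,"rx":0,"ry":0,"rz":0},{"dx":0,"dy":0,"dz":0,"rx":0,"ry":0,"rz":0},{"dx":0,"dy":0,"dz":0,"rx":0,"ry":0,"rz":0},{"dx":0,"dy":0,"dz":0,"rx":0,"ry":0,"rz":0},{"dx":0,"dy":0,"dz":0,"rx":0,"ry":0,"rz":0}]'; done | grep -E "time|pos"
```

```text
time: 11.75
tool_pos: [0.5969, 0.0565, 0.1153]
tool_rot: [-0.0, 0.99, 0.142, -0.002]
contact_force: [1.3, 0.4, -0.1]
gripper_width: -0.003
grasp_force: 0.0
time: 12.25
tool_pos: [0.599, 0.0554, 0.1189]
time: 12.75
tool_pos: [0.5983, 0.0554, 0.1176]
time: 13.25
tool_pos: [0.5984, 0.0555, 0.1177]
time: 13.75
tool_pos: [0.5984, 0.0555, 0.1177]
time: 14.25
tool_pos: [0.5984, 0.0555, 0.1177]
time: 14.75
tool_pos: [0.5984, 0.0554, 0.1177]
time: 15.25
tool_pos: [0.5984, 0.0554, 0.1177]
time: 15.75
tool_pos: [0.5984, 0.0554, 0.1177]
```

```bash
python3 -m inch '[{"dx":0,"dy":0,"dz":-0.05,"rx":0,"ry":0,"rz":0},{"dx":0,"dy":0,"dz":-0.11,"rx":0,"ry":0,"rz":0},{"dx":0,"dy":0,"dz":-0.17,"rx":0,"ry":0,"rz":0},{"dx":0,"dy":0,"dz":-0.23,"rx":0,"ry":0,"rz":0},{"dx":0,"dy":0,"dz":-0.28,"rx":0,"ry":0,"rz":0}]' >/dev/null
python3 -m inch '[{"dx":-0.03,"dy":0,"dz":-0.03,"rx":0,"ry":0,"rz":0},{"dx":-0.06,"dy":0.03,"dz":-0.03,"rx":0,"ry":0,"rz":0},{"dx":-0.06,"dy":0.03,"dz":-0.03,"rx":0,"ry":0,"rz":0},{"dx":-0.06,"dy":0.03,"dz":-0.03,"rx":0,"ry":0,"rz":0},{"dx":-0.06,"dy":0.03,"dz":-0.03,"rx":0,"ry":0,"rz":0}]'
python3 - <<'E'
from h import *
for c in("side","top"):
    optics.grab_frame(c)
    for n in("pot","low_cup","green_mug","white_mug","bowl"): print(c,n,[np.round(b["bbox"],0).tolist() for b in nets.boxes_of(c,n)[:2]])
E
```

```text
time: 16.75
tool_pos: [0.559, 0.0194, 0.3648]
tool_rot: [-0.0, 0.99, 0.141, -0.001]
contact_force: [-0.7, 0.7, 0.1]
gripper_width: 0.002
grasp_force: 0.0
side pot [[225.0, 163.0, 40.0, 60.0], [272.0, 184.0, 52.0, 74.0]]
side low_cup [[292.0, 248.0, 35.0, 28.0]]
side green_mug [[292.0, 290.0, 52.0, 57.0]]
side white_mug [[216.0, 286.0, 36.0, 56.0]]
side bowl [[236.0, 246.0, 49.0, 41.0]]
top pot [[201.0, 180.0, 36.0, 55.0], [136.0, 240.0, 44.0, 51.0]]
top low_cup [[292.0, 166.0, 25.0, 28.0]]
top green_mug [[344.0, 157.0, 18.0, 19.0]]
top white_mug [[366.0, 209.0, 8.0, 19.0]]
top bowl [[296.0, 205.0, 30.0, 39.0]]
```

Everything stands where it was; the changed top-view boxes come from the arm covering things.

```bash
python3 -c "
from h import *
print(ticket.job_done())"
```

```text
the job is handed in; nothing more can be done
None
```

The job is handed in: the plunger is fully down (about 5 N during a roughly 5 s stroke, 12 N at the stop), the fingers pointed at the low cup for about 4 s without touching it, and the hand is drawn back about 30 cm, with no verdict returned by the hand-in.

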